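# Press two canister lids home

### The job

The wide low canister and the middle-sized one have been filled, but their wooden lids still stand proud: press both lids straight down until they are fully home on the rims. Leave the lid of the tall slim canister standing loose as it is, because what is in it is still cooling, and leave all three canisters standing upright where they are.

Things in the scene. Friction and masses are not known exactly. Their poses are not given: they have to be found in the camera images.
- wide_lid_top (a point): Centre of the lid's top on the wide low white canister (116 mm across, rim at 70 mm; stands loose). Flat wooden lid, 119 mm across, 12 mm thick; slides only straight up and down in the mouth against a drag of about 8 N, stays where left, stops hard on the rim. Height of this point over the worktop: 82 mm when home, 13 to 20 mm more at the start (a gap shows under the lid). z axis up.
- middle_lid_top (a point): Centre of the lid's top on the middle-sized white canister (92 mm across, rim at 105 mm; stands loose). Flat wooden lid, 95 mm across, 12 mm thick; slides only straight up and down in the mouth against a drag of about 8 N, stays where left, stops hard on the rim. Height of this point over the worktop: 117 mm when home, 13 to 20 mm more at the start (a gap shows under the lid). z axis up.
- tall_lid_top (a point): Centre of the lid's top on the tall slim white canister (76 mm across, rim at 140 mm; stands loose). Flat wooden lid, 79 mm across, 12 mm thick; slides only straight up and down in the mouth against a drag of about 8 N, stays where left, stops hard on the rim. Height of this point over the worktop: 152 mm when home, 13 to 20 mm more at the start (a gap shows under the lid). z axis up.
Mind the look-alikes: they are no part of the job. What is shaped like the part that bears middle_lid_top but blue is not meant.

How it is judged:
By the outcome, as a careful person would: the job done as asked, in the order asked, and still so for the second after the job is handed in, with the robot touching nothing.
It also fails if it takes over 32 s, if anything falls off the work surface, if the arm or the gripper's body presses on something with over 40 N, if the wrist force passes 120 N, or if a joint passes its speed limit or range.

### The arm

A 7-joint arm with a two-finger parallel gripper is mounted at the origin on a cart in front of the work surface, level with it; the furniture and walls round the work are solid. World frame = base frame: x ahead of the robot, y to its left, z up, the work surface at z = 0. Lengths are in m, angles in rad, forces in N, time in s.
With the tool pointing down it reaches from about 0.425 to 0.875 m from the base axis. Payload 8.4 kg.
Tool frame: the origin (TCP) lies on the centre line of the jaws, within the pads' length; the fingertips stand env.tcp_to_tips ahead of it and the grasp point (between the pads) lies 5 mm behind it (env.tcp_to_tips is the distance from the TCP to the fingertips, in m); z points along the fingers, y is the line along which they close (so a half turn about z gives the same grasp; the last joint's range is limited). The gripper opens to 85 mm and grips with 20 to 120 N. Pads are 22 mm wide; open, the fingers measure 114 mm over their backs; the gripper's body (76 mm by 85 mm) begins 54 mm behind the grasp point. The pads swing forward as they close: fully open they stand 13 mm farther back than shut.
Start: joints at [1.033, 0.333, 0.04, 1.465, -0.013, 1.343, -0.059], TCP at [0.276, -0.588, 0.245] pointing down, gripper open.
Joint ranges: [-2.58, 2.58], [-0.38, 2.09], [-1.3, 1.39], [0.25, 2.4], [-1.5, 4.64], [0.08, 2.09], [-2.65, 2.65]. Speed limits (rad/s): [2.22, 2.22, 2.79, 2.79, 3.14, 3.14, 3.14].

### API

Orientations are given as a 3x3 rotation matrix whose columns are the frame's x, y, z axes.
In Python, from plant import env gives the robot as it stands. The module is installed in compiled form; this text tells all that it offers.
- The arm moves only by the tool carry_out, never from a script. Its arguments are lists of equal length, an entry for each row: "translation": the shift along the tool's x, y, z in cm, a list of three; "roll": the turn about the tool's z in degrees; "grip": the closure in counts, from 0 (fully open) to 255 (shut). A call has 1 to 5 rows; each row shifts and turns the commanded pose from where the row before left it, along the tool's axes as they then stand; what a row does not reach is not made up. A row lasts 1/10 s, in which the tool goes at most 50 mm and 8.59 degrees, less where a joint would pass 70% of its speed; a pose out of reach is approached as far as the arm can. A call with a gripper value outside its range is refused whole. The fingers move at their own pace and stop on an object; "squeeze" is the grip in N (left out, the last holds). Time passes only in rows, so rows that do not move let the fingers close. It gives the time, the measured TCP pose, the force, the opening and the grip force at its end, in the units of the state.
- env.read_state(): the state, without advancing time (a new reading comes with each control period).
- env.grab_frame(name): name is "scene" or "top" or "wrist"; returns the picture (400x640x3 uint8, red, green, blue); there is no depth.
- env.calibration(name): a dict with "K" (3x3 intrinsics, pixels), "rvec" (rotation vector, rad) and "tvec" (3), from world to camera coordinates, as OpenCV has them. Camera axes: x right, y down, z forward; pixel columns grow to the right and rows downward; lengths in m; the calibration is good to about 2 mm. The wrist camera is an equidistant fisheye: a pixel r from the principal point sees the ray r / f radians off the axis. A picture is of the moment at which its call begins: read the wrist's pose just before it. calibration takes no time and is no camera call; for the wrist camera it gives the pose at the moment of the call.
- env.job_done(): hands the job in; it is judged then, once.
The state is a dict: "time_s": time; "joint_positions": joint angles; "dq": joint speeds; "joint_torque": joint torques, N m; "position": TCP position; "tool_rot": TCP orientation; "wrist_force": force on the tool from outside, world axes, zero at the start; "ft_torque": the same for the moment, N m; "grip_width": finger opening in m; "grasp_force": force on a finger pad.
Only numpy, scipy, OpenCV 4.12 (cv2) and the standard library are available. Lean on these libraries where they do the work, as an engineer would, in place of code of your own. Each camera call takes 0.05 s, during which the arm holds its last target. There are 200 camera calls.

## Working session

There is one attempt and no reset: what is moved stays moved. The work goes in short steps, Python scripts to look and compute and a tool call to move; the robot and the scene stay as the last step left them, time stands still between calls to the robot, and variables do not carry over. Pictures are saved under pics/ and viewed, at most 10 in all, crops included, and the job is handed in when it is done.

Besides the shell and the picture viewer there is one more tool, called by a JSON object that holds its "name" and its "arguments", one argument or row to a line. carry_out: Moves the arm, as the interface text tells. Its arguments: {"type":"object","properties":{"translation":{"type":"array","items":{"type":"array","items":{"type":"number"}}},"roll":{"type":"array","items":{"type":"number"}},"grip":{"type":"array","items":{"type":"number"}},"squeeze":{"type":"number"}},"required":["translation","roll","grip"]}

```bash
mkdir -p pics; python3 - <<'E'
from plant import env
import cv2
for n in("scene","top"):
    cv2.imwrite(f"pics/{n}0.png",env.grab_frame(n)[:,:,::-1]); c=env.calibration(n); print(n,c)
s=env.read_state(); print(s['time_s'],s['position'],s['tool_rot'],s['grip_width'],s['wrist_force'],env.tcp_to_tips)
E
```

```text
scene {'K': array([[377.08377944,   0.        , 318.71803419],
       [  0.        , 377.08377944, 197.02034719],
       [  0.        ,   0.        ,   1.        ]]), 'rvec': array([ 2.07336679, -0.5573034 ,  0.28084603]), 'tvec': array([-0.30580553,  0.35334323,  0.52326741])}
top {'K': array([[421.9490703 ,   0.        , 317.24383177],
       [  0.        , 421.9490703 , 207.63903742],
       [  0.        ,   0.        ,   1.        ]]), 'rvec': array([ 2.09278647, -2.12601654,  0.22438281]), 'tvec': array([0.27163655, 0.48365265, 0.85881587])}
0.1 [ 0.27593975 -0.58807204  0.24451355] [[ 9.05286173e-01  4.24801630e-01 -7.22030095e-04]
 [ 4.24802230e-01 -9.05285267e-01  1.28516208e-03]
 [-1.07704263e-04 -1.47015945e-03 -9.99998914e-01]] 0.0855078968829635 [-0.13763409  0.40856166  0.41108627] 0.014
```

View pics/scene0.png

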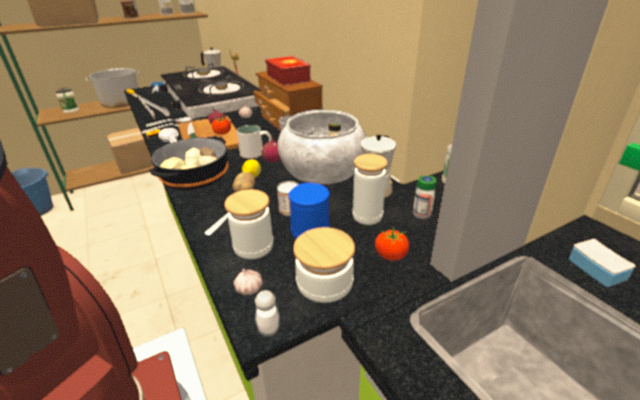

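View pics/top0.png

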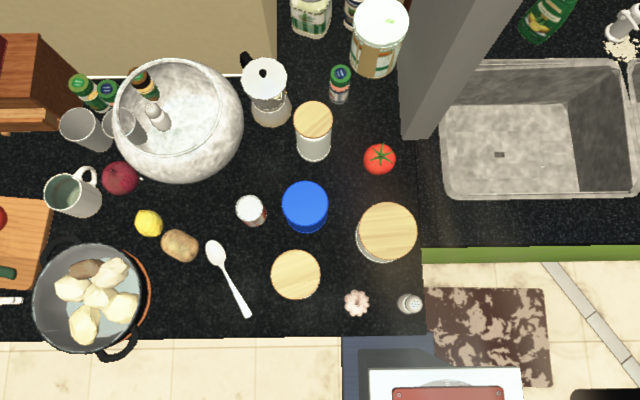

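The scene view shows three wood-lidded white canisters: middle (248,205), wide (324,250) and tall (370,163), plus the blue look-alike (310,210). In the top view the lids are at middle (296,274), wide (387,231) and tall (313,120).

```bash
cat > h.py <<'E'
import cv2,numpy as np
from plant import env
def lids(img,seeds):
    hsv=cv2.cvtColor(img,cv2.COLOR_RGB2HSV)
    m=cv2.inRange(hsv,(12,60,110),(28,200,255)); m=cv2.morphologyEx(m,cv2.MORPH_OPEN,np.ones((3,3)))
    cs=cv2.findContours(m,cv2.RETR_EXTERNAL,cv2.CHAIN_APPROX_NONE)[0]
    return [cv2.fitEllipse(cv2.convexHull(max((c for c in cs if cv2.pointPolygonTest(c,s,False)>=0),key=cv2.contourArea))) for s in seeds]
def ray(n,uv):
    c=env.calibration(n); R=cv2.Rodrigues(c['rvec'])[0]; d=np.linalg.inv(c['K'])@[uv[0],uv[1],1]
    return -R.T@c['tvec'], R.T@d
def plane(n,uv,z):
    o,d=ray(n,uv); return o+d*(z-o[2])/d[2]
def tri(a,b):
    (o1,d1),(o2,d2)=ray("top",a),ray("scene",b)
    t=np.linalg.lstsq(np.c_[d1,-d2],o2-o1,rcond=None)[0]
    p,q=o1+t[0]*d1,o2+t[1]*d2; return (p+q)/2,np.linalg.norm(p-q)
E
python3 - <<'E'
from h import *
I={n:cv2.imread(f"pics/{n}0.png")[:,:,::-1].copy() for n in("top","scene")}
T=lids(I["top"],[(387,231),(296,274),(313,120)]); S=lids(I["scene"],[(324,248),(248,205),(370,162)])
for t,s,z,n in zip(T,S,(.098,.133,.168),"wmt"):
    # ellipse axis ends give width
    print(n,np.round(t[0],1),np.round(t[1],1),np.round(s[0],1),np.round(s[1],1),*tri(t[0],s[0]),plane("top",t[0],z),plane("scene",s[0],z))
    o,_=ray("top",t[0]); print(' diam top ~',np.mean(t[1])*(o[2]-z)/422)
E
```

```text
w [387.5 230.6] [58.1 60. ] [323.7 250.4] [47.9 62.6] [0.43113235 0.12041665 0.087104  ] 0.0024630534090335403 [0.42825163 0.12270364 0.098     ] [0.4260921  0.10909529 0.098     ]
 diam top ~ 0.118031345856513
m [295.1 274.3] [50.1 50.6] [246.  197.5] [45.1 49.1] [0.34399316 0.30728646 0.13743485] 0.005031923786839305 [0.34180354 0.30814491 0.133     ] [0.3484671 0.313797  0.133    ]
 diam top ~ 0.09654902433958862
t [312.5 119.3] [38.  40.2] [370.2 161.6] [23.  34.7] [0.64637396 0.26983882 0.15966685] 0.004326950048523967 [0.64050442 0.27065858 0.168     ] [0.63908126 0.25713288 0.168     ]
 diam top ~ 0.07172428754646615
```

{"name": "carry_out", "arguments": {
  "translation": [
    [3.6,-2.9,0],
    [3.6,-2.9,0],
    [3.6,-2.9,0],
    [3.6,-2.9,0],
    [3.6,-2.9,0]
  ],
  "roll": [0,0,0,0,0],
  "grip": [255,255,255,255,255]
}}

```text
time_s: 0.6
position: [0.3779, -0.3788, 0.2451]
tool_rot: [[0.905, 0.425, -0.0], [0.425, -0.905, 0.0], [-0.0, -0.0, -1.0]]
wrist_force: [0.8, 0.2, 0.2]
grip_width: 0.0121
grasp_force: 0.0
```

```bash
python3 - <<'E'
from h import *
for n,uv in (("scene",(440,275)),("scene",(528,272)),("top",(403,140)),("top",(437,140))): print(n,uv,plane(n,uv,0))
print(plane("top",(305,203),.117))
E
cat > to.py <<'E'
import sys,numpy as np
from plant import env
s=env.read_state(); p=np.array([float(a) for a in sys.argv[1:4]])
d=p-s['position']; print(s['time_s'],s['position'],s['grip_width'],s['wrist_force'],'tool cm',np.round(100*s['tool_rot'].T@d,2),np.round(s['joint_positions'],2))
E
python3 to.py .44 -.2 .245; python3 to.py .428 .122 .2
```

```text
scene (440, 275) [0.65496573 0.01402665 0.        ]
scene (528, 272) [ 0.82132312 -0.07401307  0.        ]
top (403, 140) [0.65932323 0.05865203 0.        ]
top (437, 140) [ 0.65801687 -0.02167183  0.        ]
[0.48371961 0.28847763 0.117     ]
0.6 [ 0.37785038 -0.37877981  0.24506196] 0.012120356806608097 [0.78519659 0.24404226 0.17362392] tool cm [ 1.322e+01 -1.355e+01  1.000e-02] [ 0.8   0.11 -0.1   1.74  0.01  1.3  -0.44]
0.6 [ 0.37785038 -0.37877981  0.24506196] 0.012120356806608097 [0.78519659 0.24404226 0.17362392] tool cm [ 25.81 -43.2    4.51] [ 0.8   0.11 -0.1   1.74  0.01  1.3  -0.44]
```

{"name": "carry_out", "arguments": {
  "translation": [
    [2.7,-2.7,0],
    [2.7,-2.7,0],
    [2.7,-2.7,0],
    [2.7,-2.7,0],
    [2.5,-2.7,0]
  ],
  "roll": [0,0,0,0,0],
  "grip": [255,255,255,255,255]
}}

```text
time_s: 1.1
position: [0.4407, -0.2002, 0.2451]
tool_rot: [[0.905, 0.425, -0.0], [0.425, -0.905, 0.0], [-0.0, -0.0, -1.0]]
wrist_force: [1.8, 0.2, 1.1]
grip_width: -0.0001
grasp_force: 0.0
```

{"name": "carry_out", "arguments": {
  "translation": [
    [1.7,-4.0,0],
    [1.7,-4.0,0],
    [1.7,-4.0,0],
    [1.7,-4.0,0],
    [1.7,-4.0,0]
  ],
  "roll": [0,0,0,0,0],
  "grip": [255,255,255,255,255]
}}

```text
time_s: 1.6
position: [0.4319, 0.0169, 0.2452]
tool_rot: [[0.905, 0.425, -0.0], [0.425, -0.905, -0.0], [-0.0, 0.0, -1.0]]
wrist_force: [0.9, -0.6, 0.4]
grip_width: 0.0003
grasp_force: 0.0
```

```bash
python3 to.py .428 .122 .145
```

```text
1.6 [0.43191279 0.01686777 0.24519674] 0.00031243549015205904 [ 0.87048808 -0.63084716  0.43873635] tool cm [ 4.11 -9.69 10.02] [ 0.41 -0.1  -0.51  1.94 -0.05  1.29 -1.22]
```

{"name": "carry_out", "arguments": {
  "translation": [
    [1.4,-3.2,0.5],
    [1.4,-3.2,1.5],
    [1.3,-3.3,3],
    [0,0,3],
    [0,0,2]
  ],
  "roll": [0,0,0,0,0],
  "grip": [255,255,255,255,255]
}}

```text
time_s: 2.1
position: [0.4272, 0.1213, 0.1434]
tool_rot: [[0.904, 0.427, -0.002], [0.427, -0.904, -0.0], [-0.002, -0.001, -1.0]]
wrist_force: [0.2, -0.8, 0.3]
grip_width: -0.0
grasp_force: 0.0
```

```bash
python3 to.py .428 .122 .096;python3 - <<'E'
from h import *
for n in("scene","top"): cv2.imwrite(f"pics/{n}1.png",cv2.resize(env.grab_frame(n)[100:330,180:480,::-1],None,fx=2.5,fy=2.5))
E
```

```text
2.1 [0.42718413 0.12133895 0.1433718 ] -1.9347589840714113e-05 [ 0.21891076 -0.80354588  0.30100028] tool cm [ 0.11 -0.02  4.74] [ 0.29  0.04 -0.67  2.04  0.03  1.07 -1.52]
```

View pics/scene1.png

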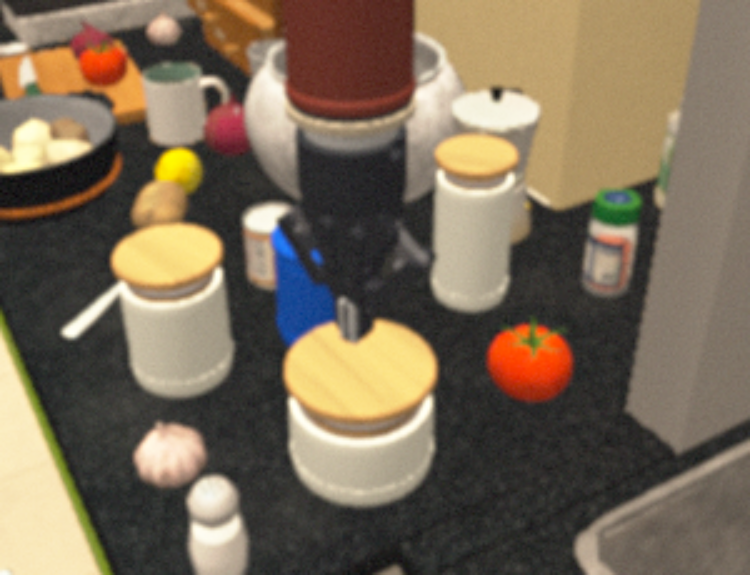

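The closed fingertips (348,335 in the crop) hang above the wide lid (centre 360,368), clear of everything else. Pressing down in small steps.

{"name": "carry_out", "arguments": {
  "translation": [
    [0.1,0,1.0],
    [0,0,1.0],
    [0,0,0.5],
    [0,0,0.5],
    [0,0,0.3]
  ],
  "roll": [0,0,0,0,0],
  "grip": [255,255,255,255,255]
}}

```text
time_s: 2.7
position: [0.4296, 0.1208, 0.1125]
tool_rot: [[0.905, 0.425, 0.0], [0.425, -0.905, -0.0], [0.0, 0.0, -1.0]]
wrist_force: [-3.6, -0.9, 8.4]
grip_width: -0.0
grasp_force: 3.7
```

{"name": "carry_out", "arguments": {
  "translation": [
    [0,0,0.3],
    [0,0,0.3],
    [0,0,0.2]
  ],
  "roll": [0,0,0],
  "grip": [255,255,255]
}}

```text
time_s: 3.0
position: [0.4296, 0.1208, 0.1048]
tool_rot: [[0.905, 0.425, 0.0], [0.425, -0.905, -0.0], [0.0, 0.0, -1.0]]
wrist_force: [-2.2, -1.6, 6.9]
grip_width: -0.0002
grasp_force: 3.7
```

{"name": "carry_out", "arguments": {
  "translation": [
    [0,0,0.3],
    [0,0,0.2],
    [0,0,0.2],
    [0,0,0.1]
  ],
  "roll": [0,0,0,0],
  "grip": [255,255,255,255]
}}

```text
time_s: 3.4
position: [0.4295, 0.1208, 0.0968]
tool_rot: [[0.905, 0.425, 0.0], [0.425, -0.905, -0.0], [0.0, 0.0, -1.0]]
wrist_force: [-3.1, -0.8, 6.9]
grip_width: -0.0003
grasp_force: 3.7
```

{"name": "carry_out", "arguments": {
  "translation": [
    [0,0,0.1],
    [0,0,0.0]
  ],
  "roll": [0,0],
  "grip": [255,255]
}}

```text
time_s: 3.6
position: [0.4295, 0.1208, 0.096]
tool_rot: [[0.905, 0.425, 0.0], [0.425, -0.905, -0.0], [0.0, 0.001, -1.0]]
wrist_force: [-4.3, -1.2, 9.1]
grip_width: 0.0
grasp_force: 4.7
```

{"name": "carry_out", "arguments": {
  "translation": [
    [0,0,0.1],
    [0,0,0.0]
  ],
  "roll": [0,0],
  "grip": [255,255]
}}

```text
time_s: 3.8
position: [0.4297, 0.1208, 0.0959]
tool_rot: [[0.905, 0.425, 0.0], [0.425, -0.905, -0.001], [-0.0, 0.001, -1.0]]
wrist_force: [-9.6, -3.8, 23.1]
grip_width: -0.0002
grasp_force: 11.5
```

{"name": "carry_out", "arguments": {
  "translation": [
    [0,0,-0.5],
    [0,0,-2],
    [0,0,-4],
    [0,0,-4],
    [0,0,0]
  ],
  "roll": [0,0,0,0,0],
  "grip": [255,255,255,255,255]
}}

```text
time_s: 4.3
position: [0.432, 0.1219, 0.2045]
tool_rot: [[0.905, 0.425, 0.008], [0.425, -0.905, 0.001], [0.008, 0.003, -1.0]]
wrist_force: [0.2, -0.6, -0.1]
grip_width: -0.0002
grasp_force: 0.0
```

{"name": "carry_out", "arguments": {
  "translation": [
    [0,-4.2,0],
    [0,-4.2,0],
    [0,-4.2,0],
    [0,-4.2,0],
    [0,-3.8,0]
  ],
  "roll": [0,0,0,0,0],
  "grip": [255,255,255,255,255]
}}

```text
time_s: 4.8
position: [0.3407, 0.309, 0.1994]
tool_rot: [[0.905, 0.425, 0.001], [0.425, -0.905, 0.0], [0.001, 0.0, -1.0]]
wrist_force: [1.1, -0.1, 0.1]
grip_width: 0.0001
grasp_force: 0.0
```

```bash
python3 to.py .342 .308 .170;python3 - <<'E'
from h import *
for n in("scene",): cv2.imwrite(f"pics/{n}2.png",cv2.resize(env.grab_frame(n)[100:330,180:480,::-1],None,fx=2.5,fy=2.5))
E
```

```text
4.8 [0.34072577 0.30896083 0.19938071] 0.00010576746040511076 [ 1.06923986 -0.06830481  0.06190877] tool cm [0.07 0.14 2.94] [ 0.08  0.02 -0.91  1.93  0.02  1.19 -1.97]
```

View pics/scene2.png

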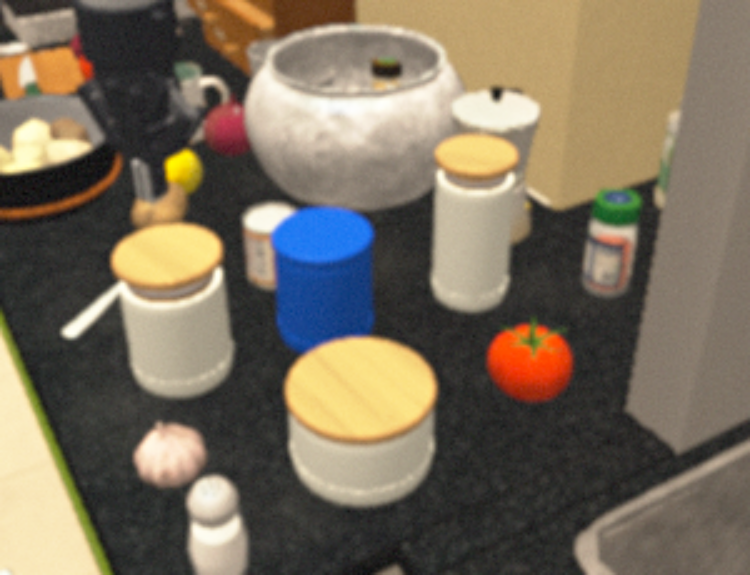

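The wide lid is now flush on its rim (360,388 in the crop). The fingertips (147,198) hang above the middle lid (168,255).

{"name": "carry_out", "arguments": {
  "translation": [
    [0.1,0.1,2.0],
    [0,0,1.5],
    [0,0,0.5],
    [0,0,0.5],
    [0,0,0.3]
  ],
  "roll": [0,0,0,0,0],
  "grip": [255,255,255,255,255]
}}

```text
time_s: 5.35
position: [0.3433, 0.3069, 0.1513]
tool_rot: [[0.905, 0.425, 0.0], [0.425, -0.905, 0.0], [0.0, -0.0, -1.0]]
wrist_force: [0.1, -0.5, 0.5]
grip_width: -0.0001
grasp_force: 0.0
```

{"name": "carry_out", "arguments": {
  "translation": [
    [0,0,0.3],
    [0,0,0.3],
    [0,0,0.3]
  ],
  "roll": [0,0,0],
  "grip": [255,255,255]
}}

```text
time_s: 5.65
position: [0.3435, 0.307, 0.1429]
tool_rot: [[0.905, 0.425, 0.001], [0.425, -0.905, 0.0], [0.001, 0.0, -1.0]]
wrist_force: [-1.1, -1.6, 6.9]
grip_width: 0.0003
grasp_force: 3.7
```

{"name": "carry_out", "arguments": {
  "translation": [
    [0,0,0.3],
    [0,0,0.3],
    [0,0,0.3],
    [0,0,0.1],
    [0,0,0.1]
  ],
  "roll": [0,0,0,0,0],
  "grip": [255,255,255,255,255]
}}

```text
time_s: 6.15
position: [0.3435, 0.3071, 0.132]
tool_rot: [[0.905, 0.425, 0.001], [0.425, -0.905, 0.0], [0.001, 0.0, -1.0]]
wrist_force: [-2.0, -1.7, 8.0]
grip_width: -0.0001
grasp_force: 3.7
```

{"name": "carry_out", "arguments": {
  "translation": [
    [0,0,0.1],
    [0,0,0.0]
  ],
  "roll": [0,0],
  "grip": [255,255]
}}

```text
time_s: 6.35
position: [0.3435, 0.307, 0.1311]
tool_rot: [[0.905, 0.425, 0.001], [0.425, -0.905, -0.0], [0.001, 0.0, -1.0]]
wrist_force: [-2.6, -2.2, 7.4]
grip_width: -0.0002
grasp_force: 3.8
```

{"name": "carry_out", "arguments": {
  "translation": [
    [0,0,0.1],
    [0,0,0.0]
  ],
  "roll": [0,0],
  "grip": [255,255]
}}

```text
time_s: 6.55
position: [0.3436, 0.3073, 0.131]
tool_rot: [[0.905, 0.425, 0.001], [0.425, -0.905, -0.0], [0.001, 0.001, -1.0]]
wrist_force: [-5.8, -5.7, 20.0]
grip_width: 0.0002
grasp_force: 10.4
```

Hard stop at 20 N with the lid top at 117 mm. Now retreating straight up.

{"name": "carry_out", "arguments": {
  "translation": [
    [0,0,-0.5],
    [0,0,-2],
    [0,0,-4],
    [0,0,-4],
    [0,0,0]
  ],
  "roll": [0,0,0,0,0],
  "grip": [255,255,255,255,255]
}}

```text
time_s: 7.05
position: [0.3449, 0.3089, 0.2394]
tool_rot: [[0.905, 0.425, 0.007], [0.425, -0.905, 0.004], [0.008, -0.001, -1.0]]
wrist_force: [-0.0, 0.9, -0.6]
grip_width: 0.0001
grasp_force: 0.0
```

```bash
python3 - <<'E'
from h import *
for n in("scene",): cv2.imwrite(f"pics/{n}3.png",cv2.resize(env.grab_frame(n)[100:330,180:480,::-1],None,fx=2.5,fy=2.5))
print(env.read_state()['wrist_force'])
E
```

```text
[-0.68928641  0.17958921 -0.30013393]
```

View pics/scene3.png

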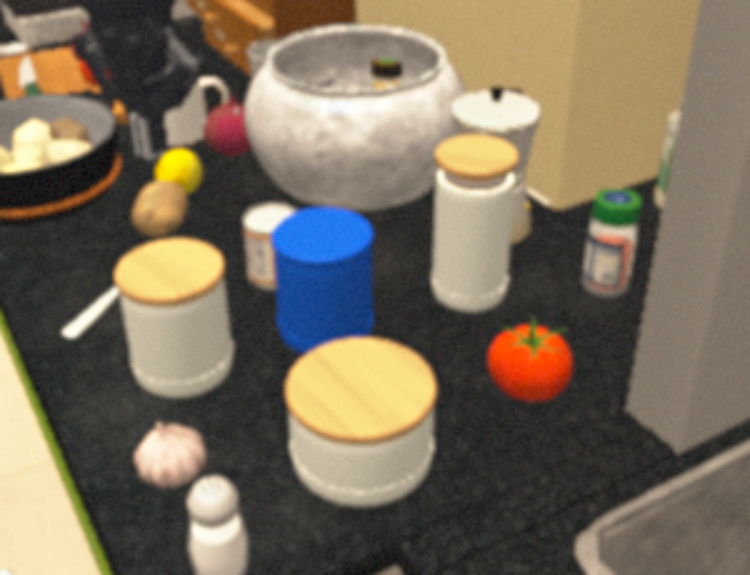

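The middle lid (170,270) and wide lid (360,388) are both flush. The tall lid (476,155) still shows its gap, nothing has moved, and the arm is clear.

```bash
python3 -c "
from plant import env
print(env.job_done())"
```

```text
the job is handed in; nothing more can be done
None
```

I pressed the wide lid and then the middle lid fully home on their rims, left the tall canister's lid loose, kept all three canisters upright in place, and handed the job in at about 7 s.

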